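# Tighten a spindle lock ring with a pin spanner

### The job

Take the two-pronged pin spanner from its rest, engage both prongs fully in two opposite holes of the spindle's lock ring, and only then turn the ring clockwise (seen from above) until it comes up against its stop, without pressing hard or forcing it past the stop so that the spindle slips round in its clamp. Then put the spanner back in the slot of its rest, prongs down, and leave the other things on the bed where they are.

Things in the scene. Friction and masses are not known exactly. Their poses are not given: they have to be found in the camera images.
- spindle: Spindle cartridge bolted upright: 120 x 120 x 12 mm flange, round steel body 84 mm across, 76 mm tall, the lock ring on top. Origin under the flange's centre, z up the spindle axis. The ring floats on a wave spring: pressed, it sinks up to 6 mm (about 2 N to start, 0.8 N per mm more), then is solid. Over 40 N between spanner and ring, down or round, is too hard.
- ring_face (a point): Centre of the lock ring's upper face, 100 mm above the spindle's origin when not pressed; sinks with the ring, does not turn with it. Ring: plain steel, 76 mm outside, 28 mm bore, 16 mm thick, four round through holes 10.5 mm wide at 90 degrees on a 50 mm circle. Their direction differs each time and no pose gives it: look or feel for it.
- lock_ring (a joint): Angle in rad still to turn clockwise (from above) until the ring is tight; 0 = at its stop. Starts at 0.6 to 1.1; takes about 0.2 N m to turn. Does not tell the holes' direction. Prongs that miss the holes ride on the face and push the ring down; when they meet two opposite holes the ring springs up round them.
- clamp (a joint): rad by which the spindle has been forced round in its clamp by overtightening; 0 at the start. With the ring at its stop it slips at about 0.8 N m, and it must stay near 0.
- spanner_mid (a point): Middle of the spanner's handle, to grasp. Handle: black upright block 46 mm along x, 16 mm thick along y, from 23 mm below to 24 mm above this point, z up. Below it a 68 x 24 x 12 mm steel bridge along x, its underside 34 mm below this point, and two prongs 8 mm thick, tapered tips, at x = +-25 mm, reaching 46 mm below it (12 mm below the bridge). 0.28 kg; works either way round.
- rest_top (a point): Centre of the slot's mouth in the rest's upper face, 45 mm above the bed. Rest: fixed grey block 110 mm along x, 60 mm along y; slot 78 mm along x, 14 mm wide, 20 mm deep. The spanner sits with its bridge along the slot, underside on the upper face (spanner_mid 34 mm above this point), either way round.
- chuck_center: bystander: steel button on a neck, 48 mm wide, 46 mm tall, origin under its centre
- gauge: bystander: round dial gauge lying flat, 60 mm wide, 16 mm thick, stem 40 mm along x, origin under its centre
- mandrel: bystander: stepped steel pin 26 mm thick and 100 mm long lying along x, origin under its middle
Mind the look-alikes: they are no part of the job. Of the things that look like the part that bears spanner_mid, the largest one is meant.

How it is judged:
On the way, in this order (a step that is already met when the one before it is completed fails the run):
1. the spanner is lifted clear of its rest (z of spanner_mid in the frame of rest_top above 0.06 m), for 0.1 s.
2. both prongs are in holes of the ring, at least 6 mm deep, the ring not yet tight (horizontal distance between spanner_mid and ring_face below 0.006 m and z of spanner_mid in the frame of ring_face below 0.04 m and angle between spanner_mid's own z axis and vertical below 0.12 rad and value of joint lock_ring above 0.2 rad), for 0.1 s.
3. the ring is turned to its stop (within 0.04 rad) with the prongs still in it (value of joint lock_ring below 0.04 rad and horizontal distance between spanner_mid and ring_face below 0.006 m and z of spanner_mid in the frame of ring_face below 0.043 m), for 0.1 s.
At the end, for the whole second after the job is handed in: The ring is at its stop (within 0.04 rad), the spindle has not slipped in its clamp (under 0.06 rad), and the spanner sits upright and still in the slot of its rest (handle middle 30 to 38 mm above the slot's mouth, within 15 mm of its centre, along the slot), released (value of joint lock_ring below 0.04 rad and value of joint clamp below 0.06 rad and z of spanner_mid in the frame of rest_top between 0.03 and 0.038 m and horizontal distance between spanner_mid and rest_top below 0.015 m and angle between spanner_mid's own z axis and vertical below 0.1 rad and angle between the x axis of spanner_mid and the x axis of rest_top, either way round below 0.15 rad and linear speed of spanner below 0.02 m/s); the robot touches nothing.
It fails at once if the spanner bears on the spindle or its ring with more than 40 N (contact force between spanner and spindle above 40 N).
It fails at once if the spindle is forced round in its clamp (over 0.06 rad) (value of joint clamp above 0.06 rad).
It fails at once if the ring or spindle is handled with the gripper itself (contact force between the arm and spindle above 3 N).
It fails at once if a bystander is moved more than 20 mm (distance of any of chuck_center, gauge, mandrel from where it was at the start of the episode above 0.02 m).
It also fails if it takes over 72 s, if anything falls off the work surface, if the arm or the gripper's body presses on something with over 40 N, if the wrist force passes 120 N, or if a joint passes its speed limit or range.

### The arm

A 6-joint arm with a two-finger parallel gripper is mounted at the origin on the work surface. World frame = base frame: x ahead of the robot, y to its left, z up, the work surface at z = 0. Lengths are in m, angles in rad, forces in N, time in s.
With the tool pointing down it reaches from about 0.25 to 0.725 m from the base axis. Payload 4 kg.
Tool frame: the origin (TCP) lies at the very end of the fingers, on their centre line; the grasp point (between the pads) lies 19 mm behind it; z points along the fingers, y is the direction in which the jaws open and shut (so a half turn about z gives the same grasp; the last joint's range is limited). The gripper opens to 85 mm and grips with 20 to 120 N. Pads are 22 mm wide; open, the fingers measure 114 mm over their backs; the gripper's body (76 mm by 85 mm) begins 54 mm behind the grasp point. The pads swing forward as they close: fully open they stand 13 mm farther back than shut.
Start: joints at [-1.189, 0.241, 0.005, 1.335, 0, 1.571], TCP at [0.186, -0.464, 0.202] pointing down, gripper open.
Joint ranges: [-2.72, 2.72], [-1.05, 1.87], [-1.09, 1.28], [-1.99, 2.15], [-1.42, 1.44], [-3.14, 3.14]. Speed limits (rad/s): [2.79, 2.79, 3.14, 3.14, 3.14, 3.14].

### API

Orientations are given as a unit quaternion [x, y, z, w].
In Python, from workcell import bot, camera gives the robot as it stands. The module is installed in compiled form; this text tells all that it offers.
- The arm moves only by the tool send_rows, never from a script. Its argument "deltas" is a list of rows, each an object with "grip": the opening, from 0 (shut) to 1 (fully open); "translation": the shift along the tool's x, y, z in m, a list of three; "twist": the turn, a rotation vector about the tool's x, y, z in degrees, a list of three. A call has 1 to 5 rows; each row is the pose to reach, as a shift and turn from the pose measured when the call began, along the tool's axes at that moment; what a row does not reach only later rows make up. A row lasts 1/8 s, in which the tool goes at most 62.5 mm and 10.7 degrees, less where a joint would pass 70% of its speed; a pose out of reach is approached as far as the arm can. A call with a gripper value outside its range is refused whole. The fingers move at their own pace and stop on an object; the grip force is fixed at half the most. Time passes only in rows, so rows that repeat a pose let the fingers close. It gives the time, the measured TCP pose, the force and the opening at its end, in the units of the state.
- bot.get_obs(): the state, without advancing time (a new reading comes with each control period).
- camera(name): name is "scene" or "top" or "wrist"; returns a dict with "color" (420x560x3 uint8, blue, green, red), "intrinsics" (3x3 intrinsics, pixels), "xyz" and "rotation" of the camera in the world. Camera axes: x right, y down, z forward; pixel columns grow to the right and rows downward; lengths in m; the calibration is good to about 2 mm. A picture is of the moment at which its call begins. There is no depth.
- bot.job_done(): hands the job in, once; it reports no verdict.
The state is a dict: "clock": time; "joint_pos": joint angles; "joint_vel": joint speeds; "tau": joint torques, N m; "eef_pos": TCP position; "tool_rot": TCP orientation; "ft_force": force on the tool from outside, world axes, zero at the start; "ft_torque": the same for the moment, N m; "grip_width": finger opening in m.
Only numpy, scipy, OpenCV 4.12 (cv2) and the standard library are available. Lean on these libraries where they do the work, as an engineer would, in place of code of your own. Each camera call takes 0.05 s, during which the arm holds its last target.

## Working session

There is one attempt and no reset: what is moved stays moved. The work goes in short steps, Python scripts to look and compute and a tool call to move; the robot and the scene stay as the last step left them, time stands still between calls to the robot, and variables do not carry over. Pictures are saved under pics/ and viewed, and the job is handed in when it is done.

Besides the shell and the picture viewer there is one more tool, called as name(argument=value, ...), one argument or row to a line, values as JSON. send_rows: Moves the arm, as the interface text tells. Its arguments: {"type":"object","properties":{"deltas":{"type":"array","items":{"type":"object","properties":{"grip":{"type":"number"},"translation":{"type":"array","items":{"type":"number"}},"twist":{"type":"array","items":{"type":"number"}}}}}},"required":["deltas"]}

```bash
mkdir -p pics; python3 - <<'E'
from workcell import bot,camera
import cv2,numpy as np
print(bot.get_obs())
for n in ["scene","top","wrist"]:
    c=camera(n); cv2.imwrite(f"pics/{n}0.png",c["color"]); print(n,c["intrinsics"].tolist(),c["xyz"],c["rotation"])
E
```

```text
{'clock': 0.0, 'joint_pos': array([-1.18901176e+00,  2.41418852e-01,  3.69546809e-03,  1.33521332e+00,
        1.20117947e-05,  1.57076582e+00]), 'joint_vel': array([ 1.11460462e-03, -1.53119501e-03,  9.45137647e-05,  3.01589085e-04,
       -3.80276115e-04,  6.32693222e-04]), 'tau': array([-2.11359463e-05, -3.72314501e+01,  2.52409297e+01,  1.68991339e-02,
        3.41892360e-05,  4.75071928e-06]), 'eef_pos': array([ 0.18602593, -0.46333569,  0.20099914]), 'tool_rot': array([ 9.81831873e-01,  1.89749909e-01, -1.97139884e-04, -1.05189382e-03]), 'ft_force': array([ 0.13718879, -0.70158218,  0.04226735]), 'ft_torque': array([-0.0316497 , -0.03771939,  0.00815537]), 'grip_width': 0.08559716428268802}
scene [[511.1985192768181, 0.0, 271.8917339819961], [0.0, 511.1985192768181, 207.30702238744084], [0.0, 0.0, 1.0]] [1.05872586 0.0023705  0.7810697 ] [ 0.66490278  0.68214776 -0.21163063 -0.21861199]
top [[420.0515912756611, 0.0, 275.20839774782064], [0.0, 420.0515912756611, 210.3931204570796], [0.0, 0.0, 1.0]] [0.52013946 0.00508191 0.95947056] [-0.70534283  0.70780732 -0.01505189  0.03568955]
wrist [[347.20813352371573, 0.0, 282.36888366830834], [0.0, 347.20813352371573, 207.74341412306106], [0.0, 0.0, 1.0]] [ 0.24955665 -0.43809552  0.373024  ] [ 0.82081292 -0.55464864 -0.07748181  0.11237261]
```

View pics/scene0.png

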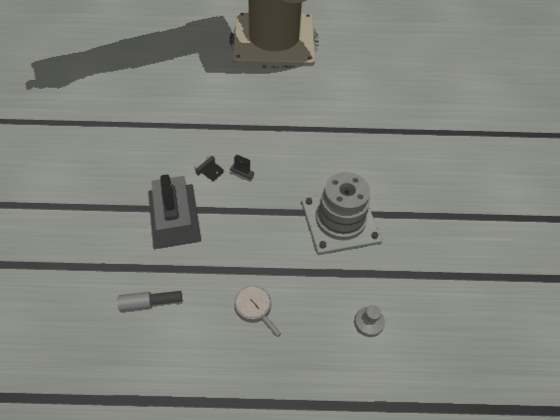

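View pics/top0.png

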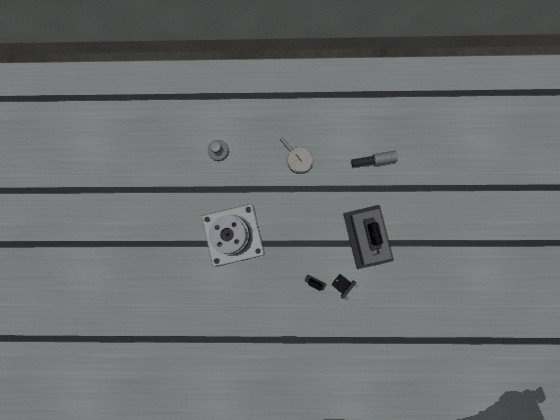

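View pics/wrist0.png

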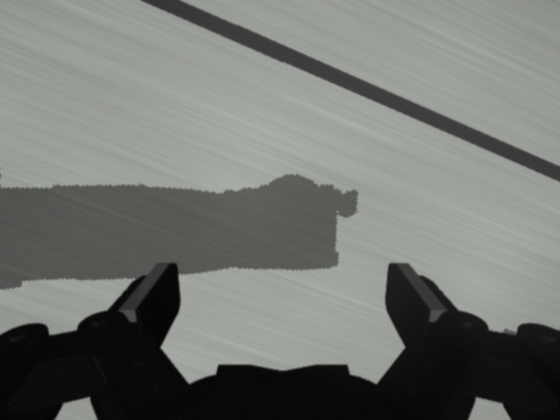

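The top view shows the spanner on its rest at about (375,235), with two small decoys at (315,283) and (344,285). The ring is at (229,234). Next I'll zoom in and measure.

```bash
cat > h.py <<'E'
import numpy as np,cv2
from scipy.spatial.transform import Rotation as R
def proj(c,P):
    P=np.atleast_2d(P); q=R.from_quat(c["rotation"]).inv().apply(P-np.array(c["xyz"])); uv=q@np.array(c["intrinsics"]).T; return uv[:,:2]/uv[:,2:]
def ray(c,uv,z):
    uv=np.atleast_2d(uv); d=np.c_[uv,np.ones(len(uv))]@np.linalg.inv(c["intrinsics"]).T; d=R.from_quat(c["rotation"]).apply(d); o=np.array(c["xyz"])
    return o+d*((z-o[2])/d[:,2])[:,None]
E
python3 - <<'E'
import cv2
t=cv2.imread("pics/top0.png")
a=cv2.resize(t[195:275,335:405],None,fx=7,fy=7,interpolation=cv2.INTER_CUBIC)
b=cv2.resize(t[195:275,195:270],None,fx=7,fy=7,interpolation=cv2.INTER_CUBIC)
cv2.imwrite("pics/a.png",cv2.convertScaleAbs(a,alpha=1.6)); cv2.imwrite("pics/b.png",cv2.convertScaleAbs(b,alpha=1.3))
s=cv2.imread("pics/scene0.png")
cv2.imwrite("pics/c.png",cv2.convertScaleAbs(cv2.resize(s[150:260,140:250],None,fx=5,fy=5,interpolation=cv2.INTER_CUBIC),alpha=1.8))
cv2.imwrite("pics/d.png",cv2.convertScaleAbs(cv2.resize(s[160:260,290:390],None,fx=6,fy=6,interpolation=cv2.INTER_CUBIC),alpha=1.6))
E
```

```text
(no output)
```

View pics/a.png

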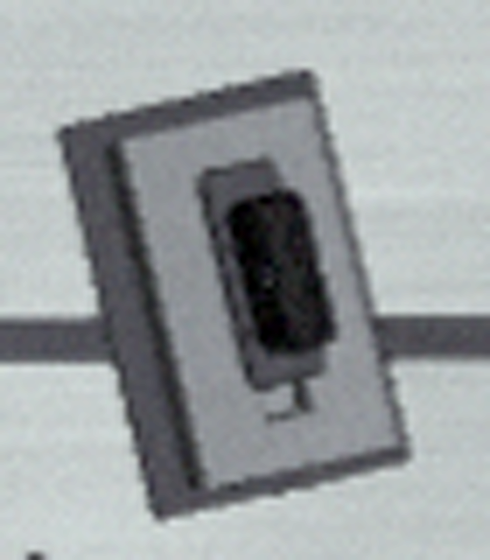

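View pics/b.png

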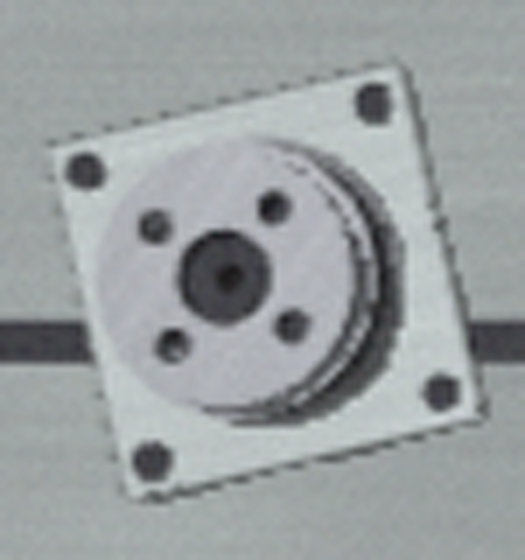

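View pics/c.png

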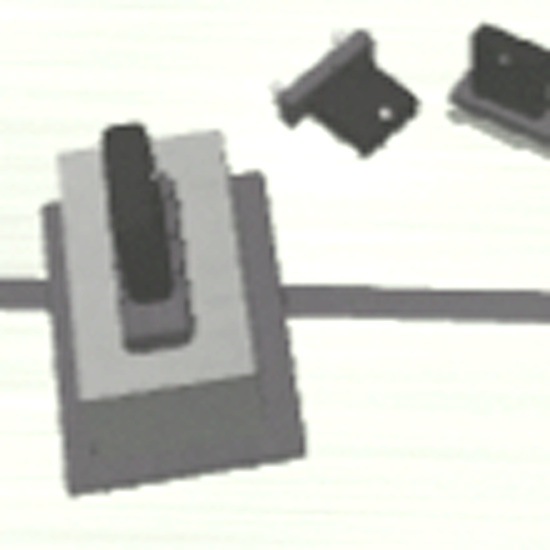

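View pics/d.png

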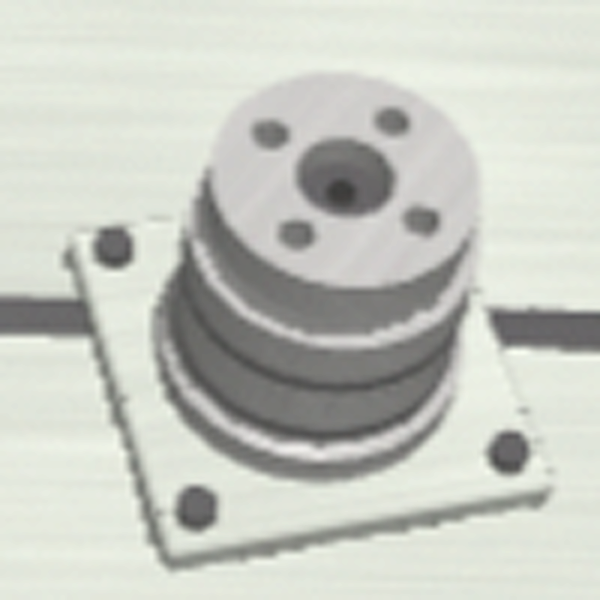

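```bash
python3 - <<'E'
from workcell import camera
from h import *
t=camera("top");s=camera("scene")
def up(p,f,o): return (np.array(p,float)+.5)/f-.5+np.array(o)
def show(n,P):
    print(n,np.round(P*1000,1).tolist(),"mean",np.round(P.mean(0)*1000,1))
def ang(v): return np.degrees(np.arctan2(v[1],v[0]))
for nm,P in [("top",ray(t,up([(275,208),(155,227),(173,345),(292,325)],7,(195,195)),.1)),("scene",ray(s,up([(297,234),(422,220),(392,121),(271,134)],6,(290,160)),.1))]:
    show(nm+" holes",P); c=P.mean(0); print([ (round(ang(p-c),1),round(np.linalg.norm(p-c)*1000,1)) for p in P])
P=ray(t,up([(200,170),(268,160),(325,372),(252,388)],7,(335,195)),.057); show("bridge",P); print(ang(P[0]-P[3]),ang(P[1]-P[2]))
P=ray(t,up([(228,200),(297,190),(335,345),(268,355)],7,(335,195)),.103); show("handle",P); print(ang(P[0]-P[3]),ang(P[1]-P[2]),np.linalg.norm(P[0]-P[3]),np.linalg.norm(P[0]-P[1]))
P=ray(t,up([(120,138),(312,95),(408,455),(200,490)],7,(335,195)),.045); show("rest",P); print(ang(P[0]-P[3]),ang(P[1]-P[2]))
P=ray(t,up([(50,150),(403,62),(485,415),(133,500)],7,(195,195)),.012); show("flange",P); print(ang(P[0]-P[3]),ang(P[1]-P[2]))
# scene rest: corners
P=ray(s,up([(58,155),(222,132),(257,373),(80,400)],5,(140,150)),.045); show("rest sc",P);print(ang(P[3]-P[0]),ang(P[2]-P[1]))
P=ray(s,up([(105,127),(150,123),(176,176-0),(0,0)],5,(140,150))[:2],.103); show("handle far top edge sc",P)
E
```

```text
top holes [[553.8, 115.1, 100.0], [548.3, 150.4, 100.0], [513.8, 144.9, 100.0], [519.5, 110.0, 100.0]] mean [533.9 130.1 100. ]
[(np.float64(-36.9), np.float64(24.9)), (np.float64(54.6), np.float64(25.0)), (np.float64(143.6), np.float64(24.9)), (np.float64(-125.4), np.float64(24.7))]
scene holes [[552.9, 115.2, 100.0], [546.9, 150.2, 100.0], [512.0, 144.5, 100.0], [517.8, 109.7, 100.0]] mean [532.4 129.9 100. ]
[(np.float64(-35.8), np.float64(25.2)), (np.float64(54.5), np.float64(25.0)), (np.float64(144.5), np.float64(25.1)), (np.float64(-125.8), np.float64(24.9))]
bridge [[566.1, -156.7, 57.0], [569.1, -177.4, 57.0], [504.5, -193.4, 57.0], [499.7, -171.3, 57.0]] mean [ 534.9 -174.7   57. ]
12.3723919573306 13.903906181384142
handle [[555.0, -156.4, 103.0], [557.8, -176.3, 103.0], [513.1, -186.3, 103.0], [510.2, -167.1, 103.0]] mean [ 534.  -171.5  103. ]
13.397364819218536 12.598386989909212 0.046021448069652984 0.020110461562452872
rest [[576.7, -134.4, 45.0], [589.8, -193.8, 45.0], [478.9, -220.8, 45.0], [468.3, -157.2, 45.0]] mean [ 528.4 -176.5   45. ]
11.865737216521799 13.697911487718082
flange [[576.3, 199.8, 12.0], [604.4, 85.0, 12.0], [490.5, 58.4, 12.0], [463.5, 171.8, 12.0]] mean [533.7 128.7  12. ]
13.928385762209091 13.122675106560457
rest sc [[482.4, -217.4, 45.0], [469.6, -159.0, 45.0], [575.2, -134.3, 45.0], [588.1, -193.2, 45.0]] mean [ 528.8 -176.    45. ]
12.845242838338159 13.166698001759624
handle far top edge sc [[515.2, -186.1, 103.0], [512.9, -171.1, 103.0]] mean [ 514.1 -178.6  103. ]
```

Both cameras agree to about 1.5 mm. The ring centre is near (533,130) with holes at -36° and 54°. The spanner is near (535,-174) at yaw 13°, and the radii and sizes match the given ones. Next I'll write a helper that works out moves in tool axes.

```bash
cat > plan.py <<'E'
import sys
from workcell import bot
from h import *
# usage: plan.py x y z(mm) yaw(deg) n
x,y,z,yaw=map(float,sys.argv[1:5]); n=int(sys.argv[5]) if len(sys.argv)>5 else 5
o=bot.get_obs(); p=o["eef_pos"]; r=R.from_quat(o["tool_rot"])
tgt=R.from_euler('z',yaw,degrees=True)*R.from_euler('x',180,degrees=True)
d=r.inv().apply(np.array([x,y,z])/1000-p); w=np.degrees((r.inv()*tgt).as_rotvec())
m=r.as_matrix(); print("t",round(o["clock"],2),"pos",np.round(p*1000,1),"yaw",round(float(np.degrees(np.arctan2(m[1,0],m[0,0]))),2),"tilt",np.round(m[:2,2],4),"j",np.round(o["joint_pos"],2),"w",round(o["grip_width"]*1000,1),"F",np.round(o["ft_force"],1),"T",np.round(o["ft_torque"],2))
print("total",np.round(d*1000,1),"mm",np.round(w,2),"deg; per row",np.round(d*1000/n,1),np.round(w/n,2))
E
python3 plan.py 535 -174 200 193 10; python3 plan.py 535 -174 200 13 10
```

```text
t 0.25 pos [ 186.2 -463.7  201.5] yaw 21.88 tilt [-0.0004  0.0009] j [-1.19  0.24  0.    1.34 -0.    1.57] w 85.4 F [ 0.4  0.1 -0.8] T [-0.01  0.01 -0.  ]
total [ 431.7 -138.9    1.6] mm [-1.0000e-02 -8.0000e-02 -1.7112e+02] deg; per row [ 43.2 -13.9   0.2] [-0.000e+00 -1.000e-02 -1.711e+01]
t 0.25 pos [ 186.2 -463.7  201.5] yaw 21.88 tilt [-0.0004  0.0009] j [-1.19  0.24  0.    1.34 -0.    1.57] w 85.4 F [ 0.4  0.1 -0.8] T [-0.01  0.01 -0.  ]
total [ 431.7 -138.9    1.6] mm [-0.06  0.01  8.88] deg; per row [ 43.2 -13.9   0.2] [-0.01  0.    0.89]
```

send_rows(
  deltas=[
    {"grip": 1, "translation": [0, 0, 0], "twist": [0, 0, 5]},
  ],
)

```text
clock: 0.38
eef_pos: [0.1861, -0.4636, 0.2013]
tool_rot: [0.989, 0.146, -0.0, -0.001]
ft_force: [-0.1, -0.3, -0.8]
grip_width: 0.0853
```

```bash
python3 plan.py 535 -174 200 193 9; python3 plan.py 535 -174 200 13 9
```

```text
t 0.38 pos [ 186.1 -463.6  201.3] yaw 16.74 tilt [-0.0006  0.0014] j [-1.19  0.24  0.    1.34 -0.    1.66] w 85.3 F [-0.1 -0.3 -0.8] T [0.01 0.   0.02]
total [ 417.5 -176.8    1.5] mm [-2.0000e-02 -1.3000e-01 -1.7626e+02] deg; per row [ 46.4 -19.6   0.2] [-0.000e+00 -1.000e-02 -1.958e+01]
t 0.38 pos [ 186.1 -463.6  201.3] yaw 16.74 tilt [-0.0006  0.0014] j [-1.19  0.24  0.    1.34 -0.    1.66] w 85.3 F [-0.1 -0.3 -0.8] T [0.01 0.   0.02]
total [ 417.5 -176.8    1.5] mm [-0.08  0.01  3.74] deg; per row [ 46.4 -19.6   0.2] [-0.01  0.    0.42]
```

send_rows(
  deltas=[
    {"grip": 1, "translation": [0.046, -0.02, 0], "twist": [0, 0, -10]},
    {"grip": 1, "translation": [0.092, -0.04, 0], "twist": [0, 0, -20]},
    {"grip": 1, "translation": [0.138, -0.06, 0], "twist": [0, 0, -30]},
    {"grip": 1, "translation": [0.184, -0.08, 0], "twist": [0, 0, -40]},
    {"grip": 1, "translation": [0.23, -0.1, 0], "twist": [0, 0, -50]},
  ],
)

```text
clock: 1.0
eef_pos: [0.3787, -0.3004, 0.2014]
tool_rot: [0.834, 0.552, 0.0, -0.001]
ft_force: [0.7, -0.5, -0.3]
grip_width: 0.0852
```

```bash
python3 plan.py 535 -174 200 193 5
```

```text
t 1.0 pos [ 378.7 -300.4  201.4] yaw 67.06 tilt [-0.0004  0.0011] j [-0.67  0.21 -0.04  1.33  0.    1.3 ] w 85.2 F [ 0.7 -0.5 -0.3] T [-0.02  0.01  0.02]
total [177.4  94.7   1.5] mm [ 3.0000e-02 -8.0000e-02 -1.2594e+02] deg; per row [35.5 18.9  0.3] [ 1.000e-02 -2.000e-02 -2.519e+01]
```

send_rows(
  deltas=[
    {"grip": 1, "translation": [0.035, 0.019, 0], "twist": [0, 0, -10]},
    {"grip": 1, "translation": [0.07, 0.038, 0], "twist": [0, 0, -20]},
    {"grip": 1, "translation": [0.106, 0.057, 0], "twist": [0, 0, -30]},
    {"grip": 1, "translation": [0.142, 0.076, 0], "twist": [0, 0, -40]},
    {"grip": 1, "translation": [0.177, 0.095, 0], "twist": [0, 0, -50]},
  ],
)

```text
clock: 1.62
eef_pos: [0.536, -0.1734, 0.2013]
tool_rot: [0.52, 0.854, 0.0, -0.001]
ft_force: [0.8, -0.3, 0.3]
grip_width: 0.0852
```

send_rows(
  deltas=[
    {"grip": 1, "translation": [0, 0, 0], "twist": [0, 0, -10]},
    {"grip": 1, "translation": [0, 0, 0], "twist": [0, 0, -20]},
    {"grip": 1, "translation": [0, 0, 0], "twist": [0, 0, -30]},
    {"grip": 1, "translation": [0, 0, 0], "twist": [0, 0, -40]},
    {"grip": 1, "translation": [0, 0, 0], "twist": [0, 0, -50]},
  ],
)

```text
clock: 2.25
eef_pos: [0.5359, -0.1733, 0.201]
tool_rot: [0.107, 0.994, 0.001, -0.001]
ft_force: [1.1, -0.2, -0.6]
grip_width: 0.0855
```

```bash
python3 plan.py 535 -174 200 193 5
```

```text
t 2.25 pos [ 535.9 -173.3  201. ] yaw 167.73 tilt [-0.0012  0.0013] j [-0.31  0.37  0.18  1.38  0.   -0.1 ] w 85.5 F [ 1.1 -0.2 -0.6] T [ 0.03  0.   -0.03]
total [ 0.7 -0.8  1. ] mm [  0.07  -0.07 -25.27] deg; per row [ 0.1 -0.2  0.2] [ 0.01 -0.01 -5.05]
```

send_rows(
  deltas=[
    {"grip": 1, "translation": [0, 0, 0], "twist": [0, 0, -10]},
    {"grip": 1, "translation": [0, 0, 0], "twist": [0, 0, -20]},
    {"grip": 1, "translation": [0, 0, 0.01], "twist": [0, 0, -25.3]},
    {"grip": 1, "translation": [0, 0, 0.02], "twist": [0, 0, -25.3]},
  ],
)

```text
clock: 2.75
eef_pos: [0.5358, -0.1733, 0.1805]
tool_rot: [-0.113, 0.994, 0.001, -0.001]
ft_force: [-0.6, 0.8, -0.7]
grip_width: 0.0855
```

```bash
python3 plan.py 535 -174 65 193 5; python3 - <<'E'
from workcell import camera
import cv2
c=camera("wrist"); cv2.imwrite("pics/w1.png",cv2.convertScaleAbs(c["color"],alpha=1.5)); print(c["xyz"],c["rotation"])
E
```

```text
t 2.75 pos [ 535.8 -173.3  180.5] yaw -167.03 tilt [-0.0013  0.0013] j [-0.31  0.38  0.14  1.33  0.   -0.54] w 85.5 F [-0.6  0.8 -0.7] T [-0.    0.02 -0.07]
total [  0.9  -0.7 115.5] mm [ 0.09 -0.06 -0.03] deg; per row [ 0.2 -0.1 23.1] [ 0.02 -0.01 -0.01]
[ 0.4689028  -0.18887548  0.35254599] [0.61696541 0.77509055 0.10738384 0.08400613]
```

View pics/w1.png

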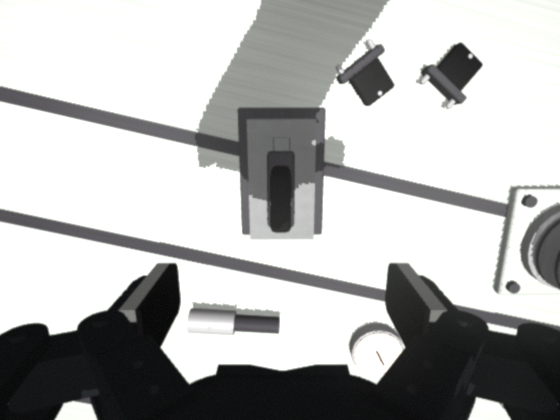

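The handle (columns 268–292) is centred between the jaws at about column 282 and parallel to the pads, so I'll descend and grasp.

send_rows(
  deltas=[
    {"grip": 1, "translation": [0.001, -0.0005, 0.03], "twist": [0, 0, 0]},
    {"grip": 1, "translation": [0.001, -0.0005, 0.06], "twist": [0, 0, 0]},
    {"grip": 1, "translation": [0.001, -0.0005, 0.09], "twist": [0, 0, 0]},
    {"grip": 1, "translation": [0.001, -0.0005, 0.115], "twist": [0, 0, 0]},
    {"grip": 1, "translation": [0.001, -0.0005, 0.115], "twist": [0, 0, 0]},
  ],
)

```text
clock: 3.42
eef_pos: [0.5314, -0.1728, 0.0616]
tool_rot: [-0.112, 0.994, 0.002, -0.004]
ft_force: [-0.7, -0.5, 0.1]
grip_width: 0.0854
```

send_rows(
  deltas=[
    {"grip": 0.1, "translation": [0, 0, 0], "twist": [0, 0, 0]},
    {"grip": 0.1, "translation": [0, 0, 0], "twist": [0, 0, 0]},
    {"grip": 0.1, "translation": [0, 0, 0], "twist": [0, 0, 0]},
    {"grip": 0.1, "translation": [0, 0, 0], "twist": [0, 0, 0]},
    {"grip": 0.1, "translation": [0, 0, 0], "twist": [0, 0, 0]},
  ],
)

```text
clock: 4.05
eef_pos: [0.5321, -0.1735, 0.0625]
tool_rot: [-0.112, 0.994, 0.002, -0.004]
ft_force: [0.1, -1.5, 3.5]
grip_width: 0.0143
```

```bash
python3 plan.py 535 -174 65 193 5
```

```text
t 4.05 pos [ 532.1 -173.5   62.5] yaw -167.14 tilt [-0.0076  0.0025] j [-0.32  0.46 -0.06  1.06  0.   -0.54] w 14.3 F [ 0.1 -1.5  3.5] T [-0.41  0.01 -0.07]
total [-2.7 -1.1 -2.5] mm [ 0.24 -0.39 -0.14] deg; per row [-0.5 -0.2 -0.5] [ 0.05 -0.08 -0.03]
```

send_rows(
  deltas=[
    {"grip": 0, "translation": [0, 0, 0], "twist": [0, 0, 0]},
    {"grip": 0, "translation": [0, 0, 0], "twist": [0, 0, 0]},
  ],
)

```text
clock: 4.3
eef_pos: [0.5321, -0.1735, 0.0625]
tool_rot: [-0.112, 0.994, 0.002, -0.004]
ft_force: [-0.1, -1.5, 1.6]
grip_width: 0.0141
```

```bash
python3 plan.py 535 -174 65 193 5;  python3 - <<'E'
from workcell import camera
import cv2
c=camera("wrist"); cv2.imwrite("pics/w2.png",cv2.convertScaleAbs(c["color"],alpha=1.5))
E
```

```text
t 4.3 pos [ 532.1 -173.5   62.5] yaw -167.14 tilt [-0.0076  0.0025] j [-0.32  0.46 -0.06  1.06  0.   -0.54] w 14.1 F [-0.1 -1.5  1.6] T [-0.21 -0.    0.01]
total [-2.7 -1.1 -2.5] mm [ 0.24 -0.39 -0.14] deg; per row [-0.5 -0.2 -0.5] [ 0.05 -0.08 -0.03]
```

View pics/w2.png

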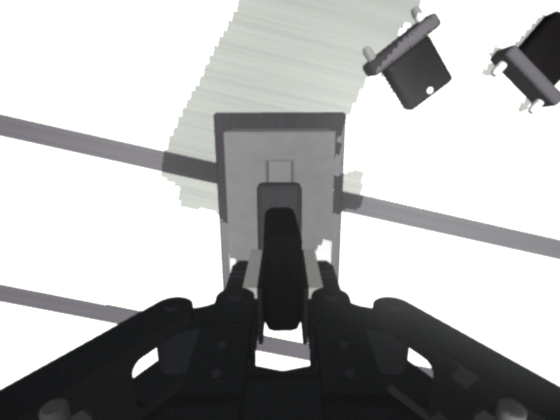

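The handle is gripped between both pads. I'll lift it.

send_rows(
  deltas=[
    {"grip": 0, "translation": [0, 0, -0.015], "twist": [0, 0, 0]},
    {"grip": 0, "translation": [0, 0, -0.035], "twist": [0, 0, 0]},
    {"grip": 0, "translation": [0, 0, -0.07], "twist": [0.2, -0.4, 0]},
    {"grip": 0, "translation": [0, 0, -0.11], "twist": [0.2, -0.4, 0]},
    {"grip": 0, "translation": [0, 0, -0.12], "twist": [0.2, -0.4, 0]},
  ],
)

```text
clock: 4.97
eef_pos: [0.5345, -0.174, 0.1855]
tool_rot: [-0.112, 0.994, -0.001, 0.002]
ft_force: [0.3, 0.6, -3.1]
grip_width: 0.0142
```

```bash
python3 plan.py 533 130 180 234 7;  python3 - <<'E'
from workcell import camera
import cv2
c=camera("wrist"); cv2.imwrite("pics/w3.png",cv2.convertScaleAbs(c["color"],alpha=1.5))
c=camera("top"); cv2.imwrite("pics/t3.png",c["color"])
t=c["color"]
cv2.imwrite("pics/t3z.png",cv2.convertScaleAbs(cv2.resize(t[180:290,320:430],None,fx=5,fy=5,interpolation=cv2.INTER_CUBIC),alpha=1.8))
E
```

```text
t 4.97 pos [ 534.5 -174.   185.5] yaw -167.13 tilt [ 0.0049 -0.0006] j [-0.32  0.37  0.14  1.34  0.   -0.54] w 14.2 F [ 0.3  0.6 -3.1] T [-0.01  0.01  0.04]
total [-66.2 296.7   5.3] mm [ -0.19   0.22 -41.13] deg; per row [-9.5 42.4  0.8] [-0.03  0.03 -5.88]
```

View pics/t3z.png

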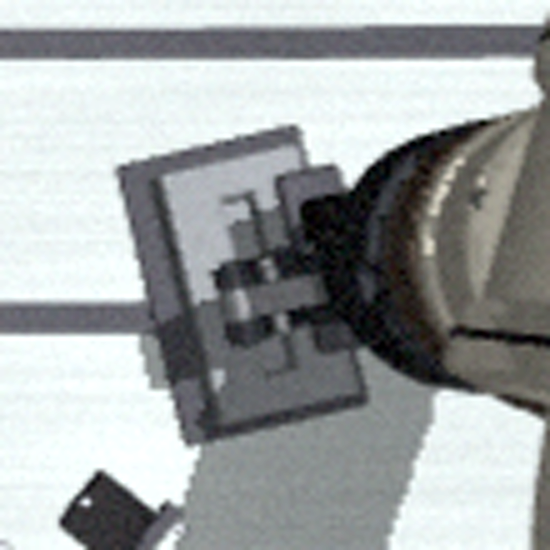

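View pics/w3.png

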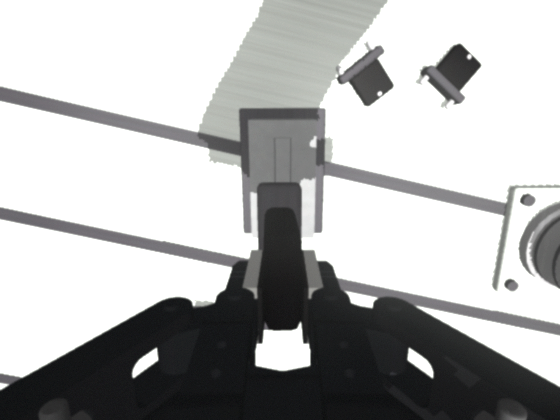

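The spanner is lifted clear and level. I'll fit its offset along the jaws by projecting its known shape into the wrist picture.

```bash
python3 - <<'E'
from workcell import bot,camera
from h import *
c=camera("wrist"); o=bot.get_obs(); r=R.from_quat(o["tool_rot"]); p=o["eef_pos"]
img=cv2.convertScaleAbs(c["color"],alpha=2.5)
def box(x0,x1,y,z0,z1): return [(x,s*y,z) for x in (x0,x1) for s in(-1,1) for z in(z0,z1)]
for dx,col in [(0,(0,0,255)),(.004,(0,255,0))]:
    # spanner frame: x along tool x; z up = -tool z ; mid at tool z = -(0.079-0.0625)
    for B in (box(-.023,.023,.008,-.023,.024),box(-.034,.034,.012,-.034,-.022)):
        P=np.array([(x+dx,y,-.0165-z) for x,y,z in B]); uv=proj(c,p+r.apply(P))
        print(dx,np.round(uv).astype(int).tolist())
        for u,v in uv: cv2.circle(img,(int(u*1),int(v)),2,col,-1)
cv2.imwrite("pics/w3m.png",cv2.resize(img[150:350,190:370],None,fx=3,fy=3,interpolation=cv2.INTER_CUBIC))
E
```

```text
0 [[269, 276], [264, 325], [297, 276], [301, 325], [268, 198], [263, 226], [298, 198], [303, 226]]
0 [[263, 284], [262, 294], [302, 284], [303, 294], [261, 174], [260, 178], [304, 174], [306, 178]]
0.004 [[269, 269], [264, 317], [297, 269], [301, 317], [268, 190], [263, 217], [298, 190], [303, 217]]
0.004 [[263, 278], [262, 288], [302, 278], [304, 288], [261, 166], [260, 170], [304, 166], [306, 170]]
```

View pics/w3m.png

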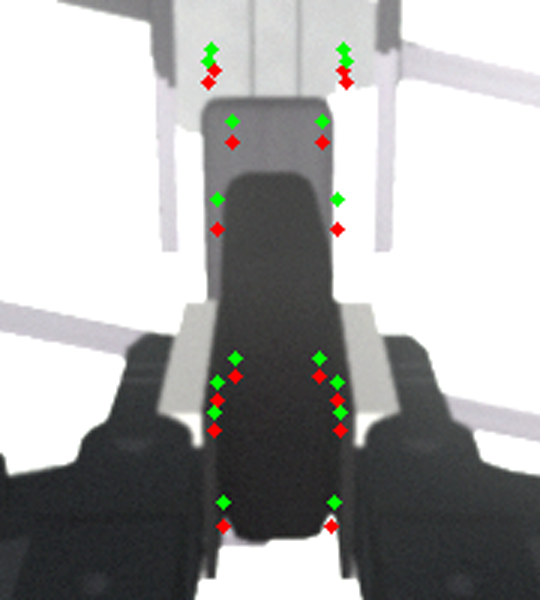

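Model fit and grasp position agree: the spanner middle lies about 2.3 mm toward tool −x. Next I'll carry it over the ring.

```bash
python3 plan.py 531.8 128.1 165 234 7
```

```text
t 5.12 pos [ 532.6 -173.5  181.7] yaw -167.14 tilt [-0.0011  0.0011] j [-0.32  0.37  0.13  1.33  0.   -0.54] w 14.4 F [ 0.2  0.4 -3.8] T [-0.02  0.02  0.01]
total [-66.4 294.2  17. ] mm [ 9.000e-02 -2.000e-02 -4.114e+01] deg; per row [-9.5 42.   2.4] [ 0.01 -0.   -5.88]
```

send_rows(
  deltas=[
    {"grip": 0, "translation": [-0.009, 0.042, 0], "twist": [0, 0, -6]},
    {"grip": 0, "translation": [-0.018, 0.084, 0], "twist": [0, 0, -12]},
    {"grip": 0, "translation": [-0.028, 0.126, 0], "twist": [0, 0, -18]},
    {"grip": 0, "translation": [-0.037, 0.168, 0], "twist": [0, 0, -24]},
    {"grip": 0, "translation": [-0.047, 0.21, 0], "twist": [0, 0, -30]},
  ],
)

```text
clock: 5.75
eef_pos: [0.5298, 0.0429, 0.1793]
tool_rot: [-0.367, 0.93, 0.001, -0.003]
ft_force: [0.3, -0.0, -3.2]
grip_width: 0.014
```

```bash
python3 plan.py 531.8 128.1 165 234 3
```

```text
t 5.75 pos [529.8  42.9 179.3] yaw -136.94 tilt [-0.006   0.0008] j [ 0.08  0.32  0.05  1.31  0.   -0.67] w 14.0 F [ 0.3 -0.  -3.2] T [-0.02 -0.05  0.02]
total [-59.7  60.8  14.4] mm [  0.29  -0.19 -10.94] deg; per row [-19.9  20.3   4.8] [ 0.1  -0.06 -3.65]
```

send_rows(
  deltas=[
    {"grip": 0, "translation": [-0.02, 0.02, 0.005], "twist": [0.1, 0, -3.6]},
    {"grip": 0, "translation": [-0.04, 0.04, 0.01], "twist": [0.2, -0.1, -7.3]},
    {"grip": 0, "translation": [-0.0597, 0.0608, 0.0144], "twist": [0.3, -0.2, -10.9]},
    {"grip": 0, "translation": [-0.0597, 0.0608, 0.0144], "twist": [0.3, -0.2, -10.9]},
    {"grip": 0, "translation": [-0.0597, 0.0608, 0.0144], "twist": [0.3, -0.2, -10.9]},
  ],
)

```text
clock: 6.38
eef_pos: [0.5307, 0.1276, 0.1633]
tool_rot: [-0.454, 0.891, 0.0, -0.002]
ft_force: [-0.1, 0.3, -4.3]
grip_width: 0.0145
```

```bash
python3 plan.py 531.8 128.1 142 234 2
```

```text
t 6.38 pos [530.7 127.6 163.3] yaw -126.06 tilt [-0.0031 -0.0013] j [ 0.24  0.35  0.06  1.28 -0.   -0.71] w 14.5 F [-0.1  0.3 -4.3] T [-0.05 -0.04 -0.01]
total [-1.1 -0.6 21.3] mm [ 0.1  -0.16 -0.06] deg; per row [-0.5 -0.3 10.6] [ 0.05 -0.08 -0.03]
```

send_rows(
  deltas=[
    {"grip": 0, "translation": [-0.001, -0.0006, 0.01], "twist": [0.1, -0.1, 0]},
    {"grip": 0, "translation": [-0.001, -0.0006, 0.02], "twist": [0.1, -0.1, 0]},
    {"grip": 0, "translation": [-0.001, -0.0006, 0.0213], "twist": [0.1, -0.1, 0]},
    {"grip": 0, "translation": [-0.001, -0.0006, 0.0213], "twist": [0.1, -0.1, 0]},
  ],
)

```text
clock: 6.88
eef_pos: [0.5316, 0.1278, 0.1418]
tool_rot: [-0.453, 0.891, -0.0, -0.001]
ft_force: [-0.3, 0.0, -4.0]
grip_width: 0.0142
```

```bash
python3 plan.py 531.8 128.1 142 234 2; python3 - <<'E'
from workcell import bot,camera
from h import *
for n in ("scene","top","wrist"):
    c=camera(n);cv2.imwrite(f"pics/{n}5.png",c["color"])
    if n=="scene": cv2.imwrite("pics/s5z.png",cv2.convertScaleAbs(cv2.resize(c["color"][150:240,290:390],None,fx=7,fy=7,interpolation=cv2.INTER_CUBIC)[:600],alpha=2.2))
    if n=="wrist": cv2.imwrite("pics/w5.png",cv2.convertScaleAbs(c["color"],alpha=1.5))
E
```

```text
t 6.88 pos [531.6 127.8 141.8] yaw -126.08 tilt [-0.0011 -0.001 ] j [ 0.24  0.37  0.02  1.23 -0.   -0.7 ] w 14.2 F [-0.3  0.  -4. ] T [ 0.01 -0.   -0.02]
total [-0.4  0.  -0.2] mm [ 0.02 -0.08 -0.08] deg; per row [-0.2  0.  -0.1] [ 0.01 -0.04 -0.04]
```

View pics/s5z.png

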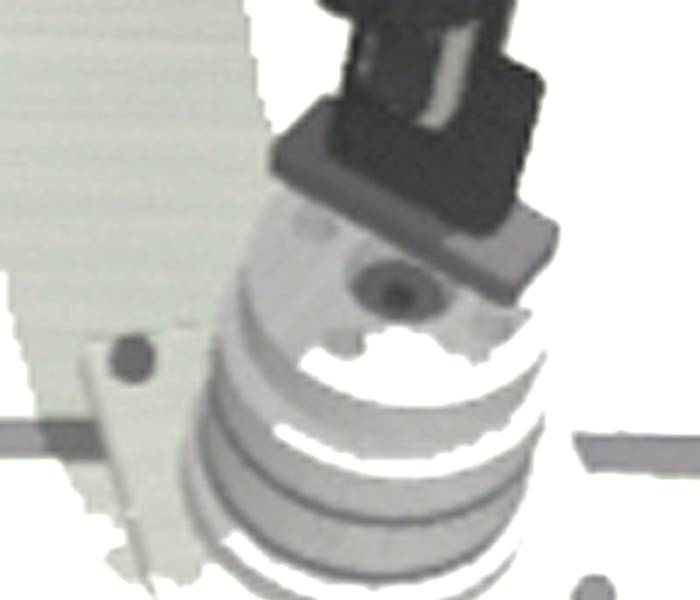

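View pics/w5.png

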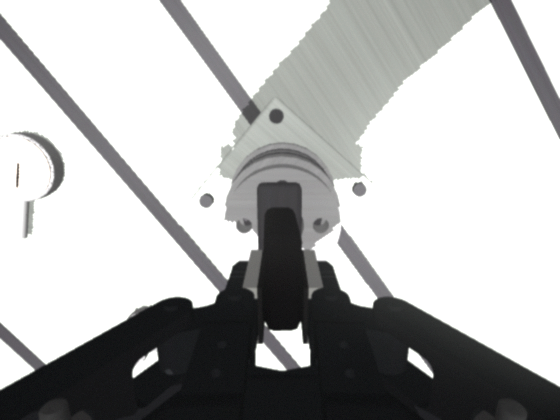

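In the wrist view the free hole pair is at (244,225) and (321,224), so the ring is centred laterally. I'll check that against the projection along both axes.

```bash
python3 - <<'E'
from workcell import bot,camera
from h import *
c=camera("wrist"); o=bot.get_obs(); r=R.from_quat(o["tool_rot"]); p=o["eef_pos"]
P=ray(c,[(244,225),(321,224)],.1); print(P, P.mean(0)); d=P[1]-P[0]; print(np.degrees(np.arctan2(d[1],d[0])),np.linalg.norm(d)); print("in tool",r.inv().apply(P.mean(0)-p))
cv2.imwrite("pics/w5z.png",cv2.convertScaleAbs(cv2.resize(c["color"][140:335,215:345],None,fx=4,fy=4,interpolation=cv2.INTER_CUBIC)[:600],alpha=2.5))
E
```

```text
[[0.55395848 0.11629711 0.1       ]
 [0.5130704  0.14520863 0.1       ]] [0.53351444 0.13075287 0.1       ]
144.7362856572493 0.05007705421336436
in tool [-0.00303688  0.00037865  0.04242001]
```

View pics/w5z.png

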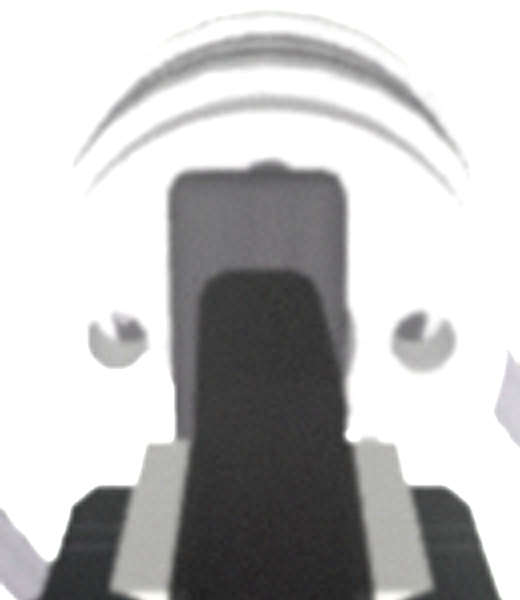

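The wrist view puts the ring centre at (533.5,130.8), with hole spacing 50.08 mm against the true 50. The bridge looks slightly left of the hole line, so I'll look at the handle's dark edges to check for tilt in the grip.

```bash
python3 - <<'E'
import cv2,numpy as np
c=cv2.imread("pics/wrist5.png")[175:335,240:325].astype(float)
c=np.clip((c-5)*7,0,255).astype(np.uint8)
cv2.imwrite("pics/w5d.png",cv2.resize(c,None,fx=3.75*1.0,fy=3.75,interpolation=cv2.INTER_CUBIC))
E
```

View pics/w5d.png

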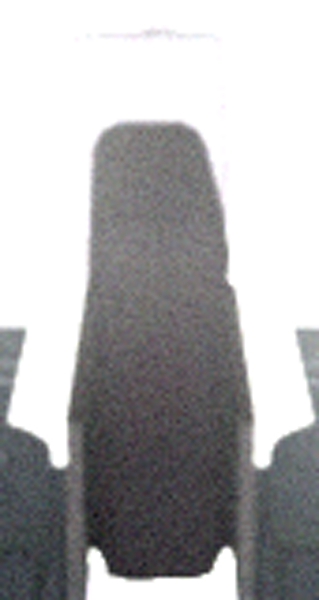

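send_rows(
  deltas=[
    {"grip": 0, "translation": [0.0007, 0.0016, 0.004], "twist": [0, 0, -0.4]},
    {"grip": 0, "translation": [0.0007, 0.0016, 0.008], "twist": [0, 0, -0.4]},
    {"grip": 0, "translation": [0.0007, 0.0016, 0.01], "twist": [0, 0, -0.4]},
    {"grip": 0, "translation": [0.0007, 0.0016, 0.01], "twist": [0, 0, -0.4]},
  ],
)

```text
clock: 7.58
eef_pos: [0.5301, 0.1284, 0.1321]
tool_rot: [-0.457, 0.89, -0.0, -0.0]
ft_force: [0.8, 0.6, -3.2]
grip_width: 0.0141
```

```bash
python3 plan.py 531.8 128.1 127 234.4 2; python3 - <<'E'
from workcell import bot,camera
from h import *
for n in ("scene","wrist"):
    c=camera(n)
    if n=="scene": cv2.imwrite("pics/s6z.png",cv2.resize(c["color"][155:225,300:385],None,fx=8,fy=8,interpolation=cv2.INTER_CUBIC))
    else: cv2.imwrite("pics/w6z.png",cv2.convertScaleAbs(cv2.resize(c["color"][140:290,215:345],None,fx=4,fy=4,interpolation=cv2.INTER_CUBIC)[:600],alpha=1.8))
E
```

```text
t 7.58 pos [530.1 128.4 132.1] yaw -125.65 tilt [-0.0003 -0.0008] j [ 0.24  0.37 -0.    1.2  -0.   -0.71] w 14.1 F [ 0.8  0.6 -3.2] T [0.03 0.01 0.01]
total [-0.7 -1.5  5.1] mm [-0.01 -0.05 -0.05] deg; per row [-0.3 -0.8  2.5] [-0.01 -0.02 -0.03]
```

View pics/s6z.png

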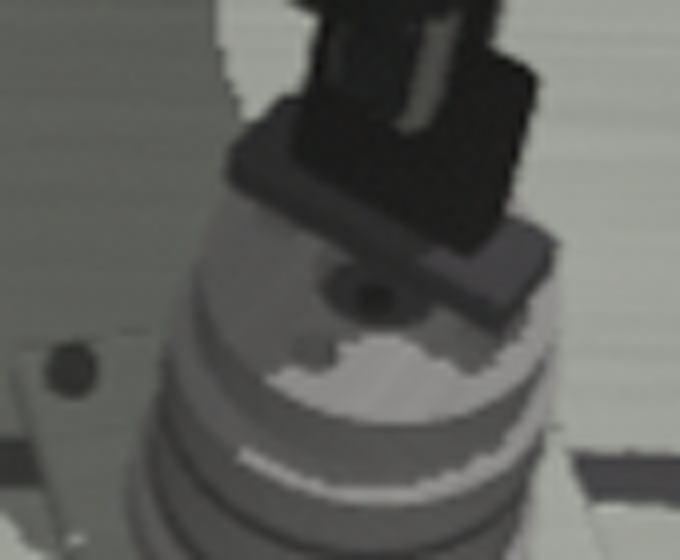

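View pics/w6z.png

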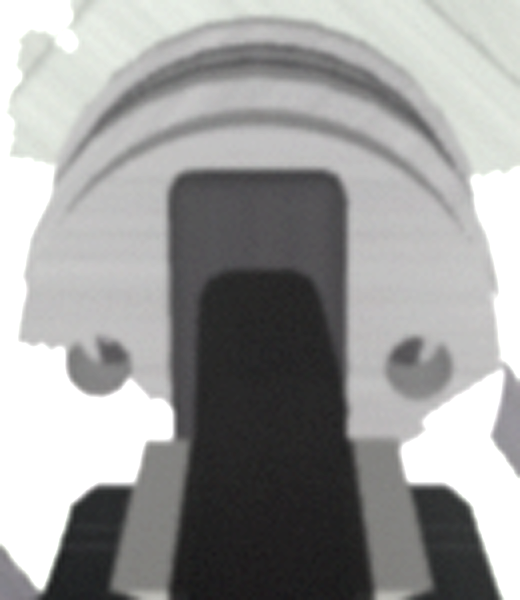

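The bridge is now centred between the free holes (mid column 258 for both in the crop). I'll descend gently and feel for contact.

send_rows(
  deltas=[
    {"grip": 0, "translation": [0, 0, 0.002], "twist": [0, 0, 0]},
    {"grip": 0, "translation": [0, 0, 0.004], "twist": [0, 0, 0]},
    {"grip": 0, "translation": [0, 0, 0.006], "twist": [0, 0, 0]},
    {"grip": 0, "translation": [0, 0, 0.006], "twist": [0, 0, 0]},
    {"grip": 0, "translation": [0, 0, 0.006], "twist": [0, 0, 0]},
  ],
)

```text
clock: 8.3
eef_pos: [0.5304, 0.1285, 0.1265]
tool_rot: [-0.457, 0.89, -0.0, -0.0]
ft_force: [1.5, -0.2, -2.5]
grip_width: 0.0141
```

```bash
python3 plan.py 530.1 128.4 122 234.4 2
```

```text
t 8.3 pos [530.4 128.5 126.5] yaw -125.66 tilt [ 0.0004 -0.0007] j [ 0.24  0.37 -0.01  1.19 -0.   -0.71] w 14.1 F [ 1.5 -0.2 -2.5] T [ 0.06 -0.05 -0.04]
total [0.3 0.2 4.5] mm [-0.04 -0.02 -0.06] deg; per row [0.1 0.1 2.2] [-0.02 -0.01 -0.03]
```

send_rows(
  deltas=[
    {"grip": 0, "translation": [0, 0, 0.001], "twist": [0, 0, 0]},
    {"grip": 0, "translation": [0, 0, 0.002], "twist": [0, 0, 0]},
    {"grip": 0, "translation": [0, 0, 0.003], "twist": [0, 0, 0]},
    {"grip": 0, "translation": [0, 0, 0.003], "twist": [0, 0, 0]},
  ],
)

```text
clock: 8.8
eef_pos: [0.5303, 0.1284, 0.1233]
tool_rot: [-0.457, 0.89, -0.0, -0.0]
ft_force: [0.7, -0.3, -3.2]
grip_width: 0.0145
```

```bash
python3 plan.py 530.1 128.4 122 234.4 2;python3 - <<'E'
from workcell import bot,camera
from h import *
c=camera("wrist")
cv2.imwrite("pics/w7z.png",cv2.convertScaleAbs(cv2.resize(c["color"][140:290,215:345],None,fx=4,fy=4,interpolation=cv2.INTER_CUBIC)[:600],alpha=1.8))
c=camera("scene")
cv2.imwrite("pics/s7z.png",cv2.convertScaleAbs(cv2.resize(c["color"][155:225,300:385],None,fx=8,fy=8,interpolation=cv2.INTER_CUBIC),alpha=1.5))
E
```

```text
t 8.8 pos [530.3 128.4 123.3] yaw -125.66 tilt [ 0.0001 -0.0008] j [ 0.24  0.38 -0.02  1.18 -0.   -0.71] w 14.5 F [ 0.7 -0.3 -3.2] T [0.04 0.01 0.  ]
total [0.2 0.1 1.3] mm [-0.03 -0.03 -0.06] deg; per row [0.1 0.1 0.7] [-0.01 -0.02 -0.03]
```

View pics/w7z.png

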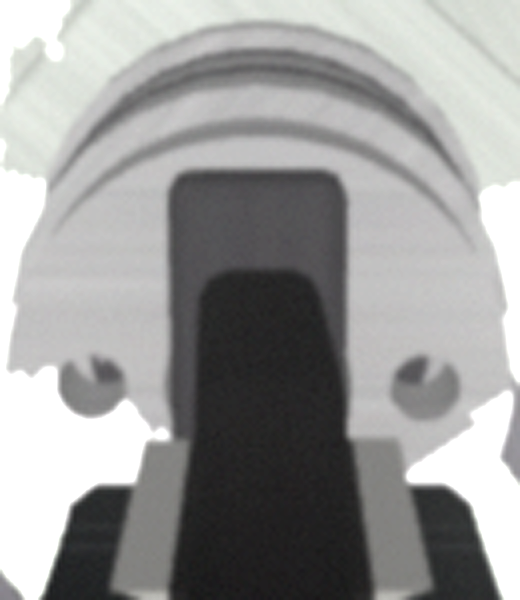

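View pics/s7z.png

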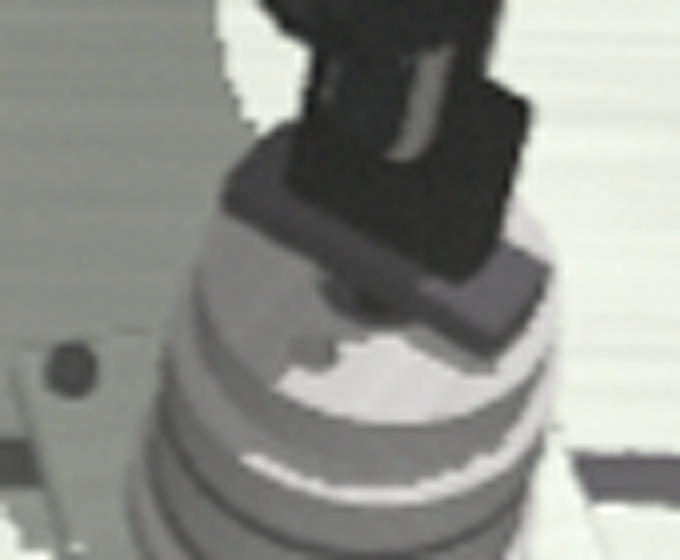

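No contact force, so the prongs appear to be entering the holes. I'll continue down.

send_rows(
  deltas=[
    {"grip": 0, "translation": [0, 0, 0.001], "twist": [0, 0, 0]},
    {"grip": 0, "translation": [0, 0, 0.002], "twist": [0, 0, 0]},
    {"grip": 0, "translation": [0, 0, 0.003], "twist": [0, 0, 0]},
    {"grip": 0, "translation": [0, 0, 0.004], "twist": [0, 0, 0]},
    {"grip": 0, "translation": [0, 0, 0.004], "twist": [0, 0, 0]},
  ],
)

```text
clock: 9.52
eef_pos: [0.5303, 0.1284, 0.1193]
tool_rot: [-0.457, 0.89, -0.0, -0.0]
ft_force: [-0.1, -0.2, -3.6]
grip_width: 0.014
```

```bash
python3 plan.py 530.1 128.4 122 234.4 2;python3 - <<'E'
from workcell import bot,camera
from h import *
c=camera("wrist")
cv2.imwrite("pics/w8z.png",cv2.convertScaleAbs(cv2.resize(c["color"][140:290,215:345],None,fx=4,fy=4,interpolation=cv2.INTER_CUBIC)[:600],alpha=1.8))
c=camera("scene")
cv2.imwrite("pics/s8z.png",cv2.convertScaleAbs(cv2.resize(c["color"][155:225,300:385],None,fx=8,fy=8,interpolation=cv2.INTER_CUBIC),alpha=1.5))
E
```

```text
t 9.53 pos [530.3 128.4 119.3] yaw -125.66 tilt [ 0.0001 -0.0008] j [ 0.24  0.38 -0.02  1.17 -0.   -0.71] w 14.0 F [-0.1 -0.2 -3.6] T [-0.01  0.02 -0.  ]
total [ 0.2  0.2 -2.7] mm [-0.03 -0.03 -0.06] deg; per row [ 0.1  0.1 -1.4] [-0.01 -0.02 -0.03]
```

View pics/w8z.png

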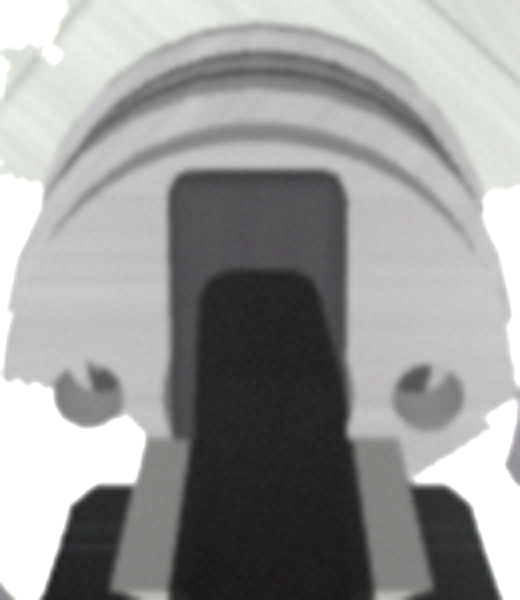

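View pics/s8z.png

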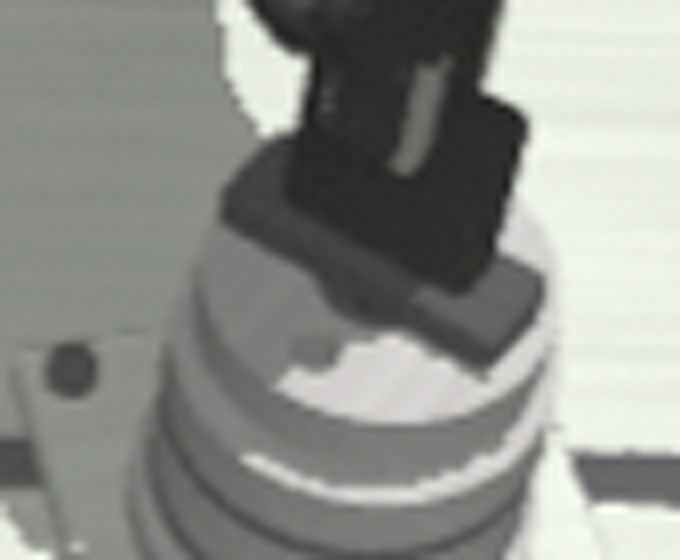

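The prongs are seated: the bridge is almost on the face, there is no force, and the ring has not sunk. I'll turn clockwise about the ring centre in small steps and watch the moment.

send_rows(
  deltas=[
    {"grip": 0, "translation": [-0.0001, 0.0002, 0.001], "twist": [0, 0, 3]},
    {"grip": 0, "translation": [-0.0001, 0.0003, 0.001], "twist": [0, 0, 6]},
    {"grip": 0, "translation": [-0.0002, 0.0005, 0.001], "twist": [0, 0, 9]},
    {"grip": 0, "translation": [-0.0003, 0.0006, 0.001], "twist": [0, 0, 12]},
    {"grip": 0, "translation": [-0.0003, 0.0006, 0.001], "twist": [0, 0, 12]},
  ],
)

```text
clock: 10.25
eef_pos: [0.5301, 0.1295, 0.1186]
tool_rot: [-0.362, 0.932, -0.0, 0.0]
ft_force: [-0.6, 1.7, -3.7]
grip_width: 0.0145
```

```bash
python3 plan.py 530.1 128.4 118.5 234.4 2;python3 - <<'E'
from workcell import bot,camera
from h import *
c=camera("wrist")
cv2.imwrite("pics/w9z.png",cv2.convertScaleAbs(cv2.resize(c["color"][140:290,215:345],None,fx=4,fy=4,interpolation=cv2.INTER_CUBIC)[:600],alpha=1.8))
E
```

```text
t 10.25 pos [530.1 129.5 118.6] yaw -137.6 tilt [0.0005 0.0001] j [ 0.24  0.38 -0.02  1.17  0.   -0.5 ] w 14.5 F [-0.6  1.7 -3.7] T [0.28 0.07 0.13]
total [ 0.8 -0.8  0.1] mm [-1.0e-02  2.0e-02 -1.2e+01] deg; per row [ 0.4 -0.4  0. ] [-0.01  0.01 -6.  ]
```

View pics/w9z.png

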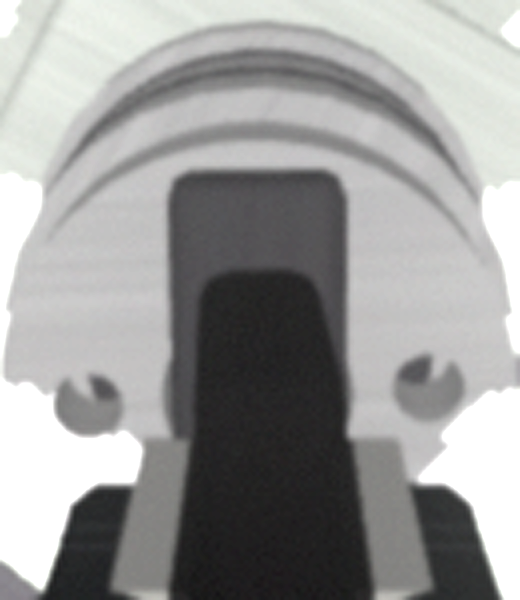

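The ring is following. The holes lag by about 2.9°, which matches the prong play. At least 25° remains for sure, so I'll continue.

send_rows(
  deltas=[
    {"grip": 0, "translation": [-0.0001, 0.0002, 0], "twist": [0, 0, 4]},
    {"grip": 0, "translation": [-0.0002, 0.0004, 0], "twist": [0, 0, 8]},
    {"grip": 0, "translation": [-0.0004, 0.0006, 0], "twist": [0, 0, 12]},
    {"grip": 0, "translation": [-0.0005, 0.0007, 0], "twist": [0, 0, 16]},
    {"grip": 0, "translation": [-0.0006, 0.0009, 0], "twist": [0, 0, 20]},
  ],
)

```text
clock: 10.92
eef_pos: [0.53, 0.131, 0.1186]
tool_rot: [-0.194, 0.981, 0.0, 0.0]
ft_force: [0.7, 1.2, -3.6]
grip_width: 0.0142
```

```bash
cat > mon.py <<'E'
from workcell import bot
from h import *
o=bot.get_obs(); p=o["eef_pos"]; r=R.from_quat(o["tool_rot"]); m=r.as_matrix()
c=r.inv().apply(np.array([.5332,.1304,p[2]])-p)*1000
print("t",round(o["clock"],2),"yaw",round(float(np.degrees(np.arctan2(m[1,0],m[0,0]))),2),"pos",np.round(p*1000,1),"F",np.round(o["ft_force"],1),"T",np.round(o["ft_torque"],2),"tau6",np.round(o["tau"],2),"c tool",np.round(c,1))
for th in (4,8,12,16,20):
    q=R.from_euler('z',th,degrees=True); print(th,np.round(c-q.apply(c),2)[:2],end="; ")
E
python3 mon.py
```

```text
t 10.93 yaw -157.63 pos [530.  131.  118.6] F [ 0.7  1.2 -3.6] T [ 0.38 -0.02  0.2 ] tau6 [ -0.99 -44.56  25.12   0.19  -0.5   -0.24] c tool [-2.7 -1.7  0. ]
4 [-0.13  0.18]; 8 [-0.27  0.36]; 12 [-0.42  0.52]; 16 [-0.59  0.68]; 20 [-0.76  0.82];
```

Moment is about 0.2 N m, as expected. Now I'll take small steps, checking for the stop each time.

send_rows(
  deltas=[
    {"grip": 0, "translation": [0, 0.0001, 0], "twist": [0, 0, 2]},
    {"grip": 0, "translation": [-0.0001, 0.0002, 0], "twist": [0, 0, 4]},
  ],
)

```text
clock: 11.18
eef_pos: [0.5301, 0.1313, 0.1186]
tool_rot: [-0.159, 0.987, 0.0, 0.0]
ft_force: [0.1, 0.4, -3.5]
grip_width: 0.0141
```

```bash
python3 mon.py
```

```text
t 11.18 yaw -161.68 pos [530.1 131.3 118.6] F [ 0.1  0.4 -3.5] T [ 0.33 -0.01  0.22] tau6 [-8.300e-01 -4.460e+01  2.514e+01  1.800e-01 -4.200e-01 -2.000e-02] c tool [-2.7 -1.9  0. ]
4 [-0.14  0.18]; 8 [-0.28  0.35]; 12 [-0.44  0.52]; 16 [-0.61  0.67]; 20 [-0.79  0.8 ];
```

send_rows(
  deltas=[
    {"grip": 0, "translation": [0, 0.0001, 0], "twist": [0, 0, 1.25]},
    {"grip": 0, "translation": [-0.0001, 0.0001, 0], "twist": [0, 0, 2.5]},
  ],
)

```text
clock: 11.42
eef_pos: [0.5302, 0.1315, 0.1186]
tool_rot: [-0.137, 0.991, 0.001, 0.0]
ft_force: [0.5, 1.9, -4.0]
grip_width: 0.0137
```

```bash
python3 mon.py
```

```text
t 11.43 yaw -164.25 pos [530.2 131.5 118.6] F [ 0.5  1.9 -4. ] T [0.37 0.   0.19] tau6 [ -0.85 -44.6   25.16   0.16  -0.43   0.07] c tool [-2.6 -1.9  0. ]
4 [-0.14  0.18]; 8 [-0.29  0.35]; 12 [-0.45  0.51]; 16 [-0.62  0.65]; 20 [-0.8   0.79];
```

send_rows(
  deltas=[
    {"grip": 0, "translation": [0, 0.0001, 0], "twist": [0, 0, 1.25]},
    {"grip": 0, "translation": [-0.0001, 0.0001, 0], "twist": [0, 0, 2.5]},
  ],
)

```text
clock: 11.68
eef_pos: [0.5302, 0.1317, 0.1186]
tool_rot: [-0.115, 0.993, 0.001, 0.0]
ft_force: [-0.3, 2.3, -4.3]
grip_width: 0.0141
```

```bash
python3 mon.py
```

```text
t 11.68 yaw -166.82 pos [530.2 131.7 118.6] F [-0.3  2.3 -4.3] T [0.37 0.03 0.17] tau6 [ -0.9  -44.62  25.16   0.17  -0.46   0.07] c tool [-2.6 -1.9  0. ]
4 [-0.14  0.18]; 8 [-0.29  0.35]; 12 [-0.45  0.5 ]; 16 [-0.63  0.65]; 20 [-0.81  0.78];
```

send_rows(
  deltas=[
    {"grip": 0, "translation": [0, 0.0001, 0], "twist": [0, 0, 1.25]},
    {"grip": 0, "translation": [-0.0001, 0.0001, 0], "twist": [0, 0, 2.5]},
  ],
)

```text
clock: 11.92
eef_pos: [0.5303, 0.1318, 0.1186]
tool_rot: [-0.093, 0.996, 0.001, 0.0]
ft_force: [-1.0, 2.2, -3.6]
grip_width: 0.0143
```

```bash
python3 mon.py|head -1
```

```text
t 11.93 yaw -169.38 pos [530.3 131.8 118.6] F [-1.   2.2 -3.6] T [0.35 0.   0.43] tau6 [ -1.09 -44.62  25.13   0.19  -0.44   0.31] c tool [-2.6 -1.9 -0. ]
```

The moment jumped to 0.43 N m, so this may be the stop. I'll confirm with a 1° step.

send_rows(
  deltas=[
    {"grip": 0, "translation": [0, 0, 0], "twist": [0, 0, 0.7]},
  ],
)

```text
clock: 12.05
eef_pos: [0.5303, 0.1319, 0.1186]
tool_rot: [-0.086, 0.996, 0.001, 0.0]
ft_force: [0.5, 0.7, -3.5]
grip_width: 0.014
```

```bash
python3 mon.py|head -1;python3 - <<'E'
from workcell import bot,camera
from h import *
c=camera("wrist")
cv2.imwrite("pics/w10z.png",cv2.convertScaleAbs(cv2.resize(c["color"][140:290,215:345],None,fx=4,fy=4,interpolation=cv2.INTER_CUBIC)[:600],alpha=1.8))
E
python3 mon.py|head -1
```

```text
t 12.05 yaw -170.09 pos [530.3 131.9 118.6] F [ 0.5  0.7 -3.5] T [ 0.34 -0.15  0.59] tau6 [ -1.2  -44.64  25.12   0.24  -0.39   0.54] c tool [-2.6 -2.  -0. ]
t 12.1 yaw -170.1 pos [530.3 131.9 118.6] F [-0.2  0.6 -4.1] T [ 0.29 -0.05  0.57] tau6 [ -1.19 -44.65  25.11   0.24  -0.39   0.63] c tool [-2.6 -2.  -0. ]
```

View pics/w10z.png

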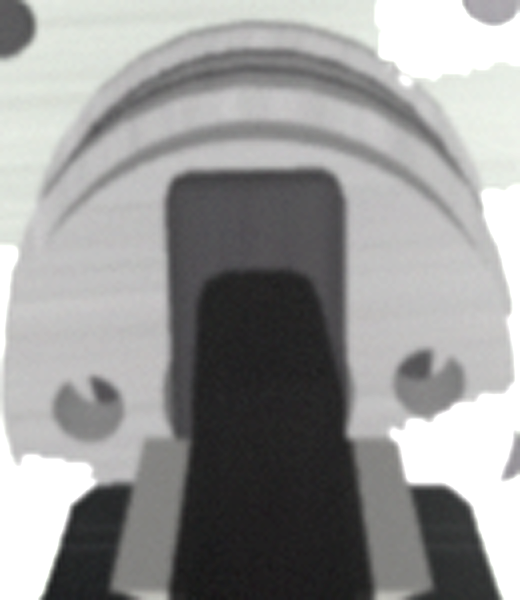

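The moment climbs at once to 0.58 N m (free turning took 0.2) and the ring has moved about 40°, or 0.70 rad, which is within range: this is the stop. I'll hold briefly, relax to mid-play, and lift.

send_rows(
  deltas=[
    {"grip": 0, "translation": [0, 0, 0], "twist": [0, 0, 0]},
    {"grip": 0, "translation": [0, 0, 0], "twist": [0, 0, -2]},
    {"grip": 0, "translation": [0.0001, -0.0002, 0], "twist": [0, 0, -4]},
    {"grip": 0, "translation": [0.0001, -0.0002, 0], "twist": [0, 0, -4]},
  ],
)

```text
clock: 12.6
eef_pos: [0.5303, 0.1313, 0.1186]
tool_rot: [-0.121, 0.993, 0.0, 0.0]
ft_force: [0.1, 0.1, -4.0]
grip_width: 0.0143
```

```bash
python3 mon.py|head -1;python3 - <<'E'
from workcell import bot,camera
from h import *
c=camera("wrist")
cv2.imwrite("pics/w11z.png",cv2.convertScaleAbs(cv2.resize(c["color"][140:290,215:345],None,fx=4,fy=4,interpolation=cv2.INTER_CUBIC)[:600],alpha=1.8))
E
```

```text
t 12.6 yaw -166.12 pos [530.3 131.3 118.6] F [ 0.1  0.1 -4. ] T [ 0.1  -0.07 -0.03] tau6 [ -0.11 -44.48  25.19   0.06  -0.08  -0.07] c tool [-2.6 -1.6  0. ]
```

View pics/w11z.png

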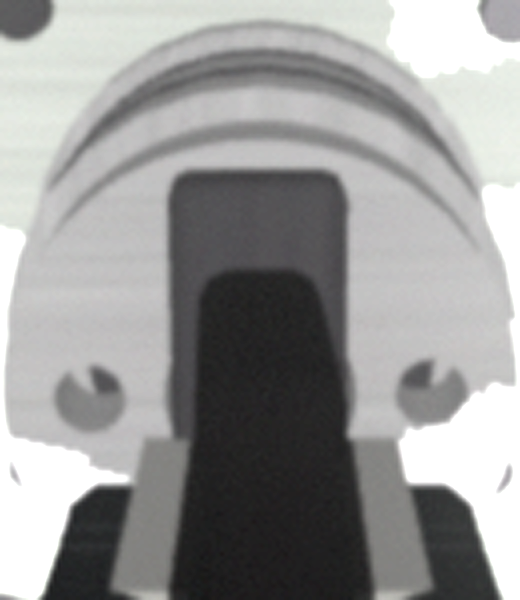

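Moment is back to zero and the prongs are free in the holes. I'll lift straight up.

send_rows(
  deltas=[
    {"grip": 0, "translation": [0, 0, -0.005], "twist": [0, 0, 0]},
    {"grip": 0, "translation": [0, 0, -0.012], "twist": [0, 0, 0]},
    {"grip": 0, "translation": [0, 0, -0.022], "twist": [0, 0, 0]},
    {"grip": 0, "translation": [0, 0, -0.042], "twist": [0, 0, 0]},
    {"grip": 0, "translation": [0, 0, -0.062], "twist": [0, 0, 0]},
  ],
)

```text
clock: 13.28
eef_pos: [0.5303, 0.1312, 0.1819]
tool_rot: [-0.121, 0.993, 0.0, 0.001]
ft_force: [0.3, 0.6, -2.7]
grip_width: 0.0143
```

```bash
python3 plan.py 532.1 -173.5 180 192.9 7; python3 - <<'E'
from workcell import bot,camera
from h import *
c=camera("scene")
P=None
cv2.imwrite("pics/s12.png",cv2.convertScaleAbs(cv2.resize(c["color"][140:240,290:390],None,fx=6,fy=6,interpolation=cv2.INTER_CUBIC),alpha=1.6))
E
```

```text
t 13.28 pos [530.3 131.2 181.9] yaw -166.14 tilt [0.0012 0.0008] j [0.24 0.34 0.09 1.32 0.   0.  ] w 14.3 F [ 0.3  0.6 -2.7] T [0.06 0.01 0.01]
total [  71.2 -296.3    1.6] mm [0.03 0.08 0.96] deg; per row [ 10.2 -42.3   0.2] [0.   0.01 0.14]
```

View pics/s12.png

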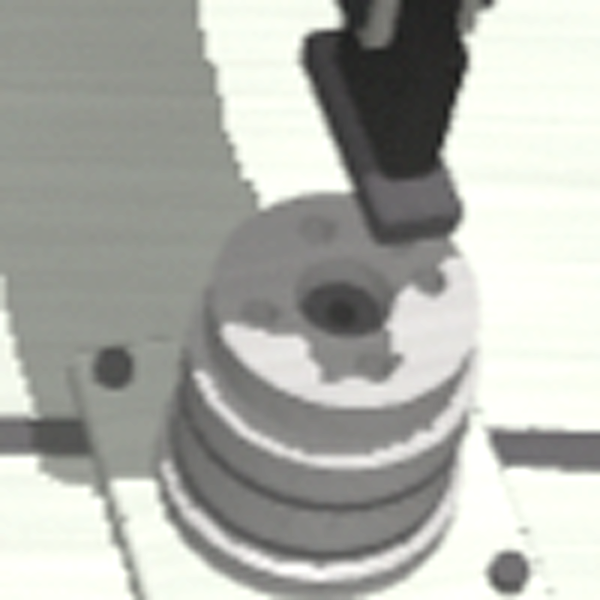

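send_rows(
  deltas=[
    {"grip": 0, "translation": [0.01, -0.042, 0], "twist": [0, 0, 0]},
    {"grip": 0, "translation": [0.02, -0.084, 0], "twist": [0, 0, 0]},
    {"grip": 0, "translation": [0.031, -0.127, 0], "twist": [0, 0, 0.5]},
    {"grip": 0, "translation": [0.041, -0.169, 0], "twist": [0, 0, 1]},
    {"grip": 0, "translation": [0.051, -0.211, 0], "twist": [0, 0, 1]},
  ],
)

```text
clock: 13.95
eef_pos: [0.5329, -0.0869, 0.185]
tool_rot: [-0.112, 0.994, 0.001, 0.004]
ft_force: [0.8, -0.4, -3.5]
grip_width: 0.0136
```

```bash
python3 plan.py 532.1 -173.5 140 192.9 3
```

```text
t 13.95 pos [532.9 -86.9 185. ] yaw -167.15 tilt [0.007  0.0018] j [-0.16  0.32  0.07  1.31  0.   -0.39] w 13.6 F [ 0.8 -0.4 -3.5] T [-0.01  0.01 -0.01]
total [ 20.4 -84.2  44.8] mm [ 0.01  0.42 -0.05] deg; per row [  6.8 -28.1  14.9] [ 0.    0.14 -0.02]
```

send_rows(
  deltas=[
    {"grip": 0, "translation": [0.0068, -0.028, 0.01], "twist": [0, 0.1, 0]},
    {"grip": 0, "translation": [0.0136, -0.056, 0.02], "twist": [0, 0.3, 0]},
    {"grip": 0, "translation": [0.0204, -0.0842, 0.035], "twist": [0, 0.4, 0]},
    {"grip": 0, "translation": [0.0204, -0.0842, 0.0448], "twist": [0, 0.4, 0]},
    {"grip": 0, "translation": [0.0204, -0.0842, 0.0448], "twist": [0, 0.4, 0]},
  ],
)

```text
clock: 14.58
eef_pos: [0.5313, -0.1729, 0.1391]
tool_rot: [-0.112, 0.994, 0.001, -0.001]
ft_force: [0.2, 0.2, -4.2]
grip_width: 0.014
```

send_rows(
  deltas=[
    {"grip": 0, "translation": [0, 0, 0], "twist": [0, 0, 0]},
  ],
)

```text
clock: 14.7
eef_pos: [0.5316, -0.1722, 0.1397]
tool_rot: [-0.112, 0.994, 0.001, -0.0]
ft_force: [0.1, -0.0, -4.3]
grip_width: 0.0142
```

```bash
python3 plan.py 532.1 -173.5 95 192.9 3; python3 - <<'E'
from workcell import bot,camera
from h import *
c=camera("wrist")
cv2.imwrite("pics/w13.png",cv2.convertScaleAbs(c["color"],alpha=1.5))
E
```

```text
t 14.7 pos [ 531.6 -172.2  139.7] yaw -167.09 tilt [-0.0011  0.0014] j [-0.31  0.39  0.05  1.23  0.   -0.54] w 14.2 F [ 0.1 -0.  -4.3] T [0.01 0.02 0.03]
total [-0.2 -1.5 44.7] mm [ 0.09 -0.04  0.01] deg; per row [-0.1 -0.5 14.9] [ 0.03 -0.01  0.  ]
```

View pics/w13.png

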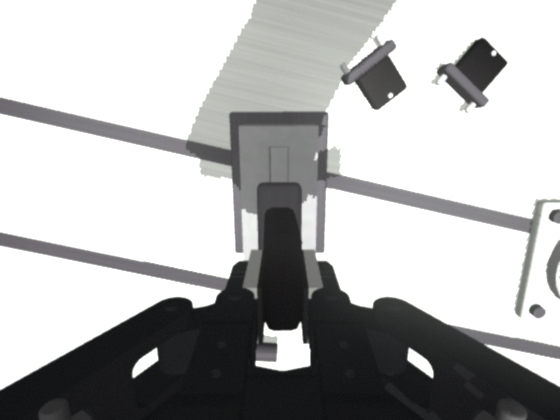

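The slot (column about 279) and bridge (about 280) are in line. I'll descend, shifting 3 mm along the slot toward its centre.

send_rows(
  deltas=[
    {"grip": 0, "translation": [0.002, -0.0008, 0.02], "twist": [0, 0, 0]},
    {"grip": 0, "translation": [0.003, -0.0008, 0.04], "twist": [0, 0, 0]},
    {"grip": 0, "translation": [0.003, -0.0008, 0.05], "twist": [0, 0, 0]},
    {"grip": 0, "translation": [0.003, -0.0008, 0.055], "twist": [0, 0, 0]},
    {"grip": 0, "translation": [0.003, -0.0008, 0.055], "twist": [0, 0, 0]},
  ],
)

```text
clock: 15.38
eef_pos: [0.5291, -0.1733, 0.085]
tool_rot: [-0.113, 0.994, 0.001, -0.0]
ft_force: [-0.3, -0.4, -2.8]
grip_width: 0.0145
```

```bash
python3 plan.py 529.1 -173.2 64 192.9 3; python3 - <<'E'
from workcell import bot,camera
from h import *
c=camera("wrist")
cv2.imwrite("pics/w14.png",cv2.convertScaleAbs(cv2.resize(c["color"][90:290,190:370],None,fx=3,fy=3),alpha=1.9))
E
```

```text
t 15.38 pos [ 529.1 -173.3   85. ] yaw -167.06 tilt [-0.0008  0.0013] j [-0.32  0.43 -0.04  1.1   0.   -0.54] w 14.5 F [-0.3 -0.4 -2.8] T [ 0.01  0.01 -0.06]
total [-0.1  0.1 21. ] mm [ 0.08 -0.03  0.04] deg; per row [-0.  0.  7.] [ 0.03 -0.01  0.01]
```

View pics/w14.png

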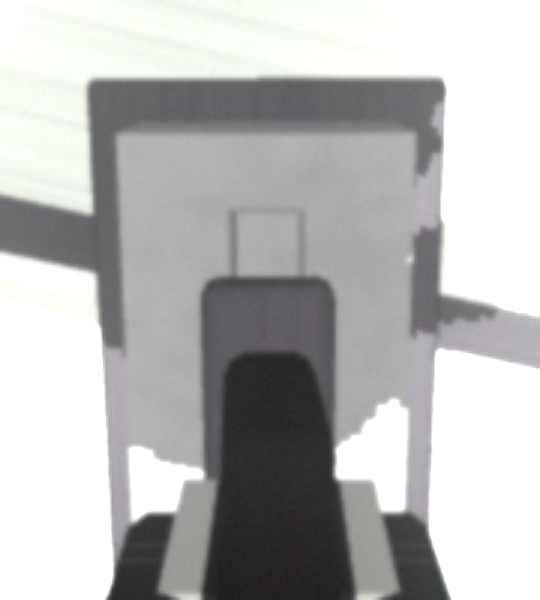

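send_rows(
  deltas=[
    {"grip": 0, "translation": [0.003, 0, 0.005], "twist": [0, 0, 0]},
    {"grip": 0, "translation": [0.003, 0, 0.01], "twist": [0, 0, 0]},
    {"grip": 0, "translation": [0.003, 0, 0.014], "twist": [0, 0, 0]},
    {"grip": 0, "translation": [0.003, 0, 0.018], "twist": [0, 0, 0]},
    {"grip": 0, "translation": [0.003, 0, 0.02], "twist": [0, 0, 0]},
  ],
)

```text
clock: 16.05
eef_pos: [0.5262, -0.1741, 0.0649]
tool_rot: [-0.113, 0.994, 0.001, -0.0]
ft_force: [-0.7, 0.1, -3.0]
grip_width: 0.0146
```

```bash
python3 plan.py 526.1 -173.9 63 192.9 3
```

```text
t 16.05 pos [ 526.2 -174.1   64.9] yaw -167.07 tilt [-0.0007  0.0012] j [-0.32  0.44 -0.08  1.05  0.   -0.55] w 14.6 F [-0.7  0.1 -3. ] T [ 0.02 -0.05 -0.01]
total [0.1 0.2 1.9] mm [ 0.08 -0.02  0.03] deg; per row [0.  0.1 0.6] [ 0.03 -0.01  0.01]
```

send_rows(
  deltas=[
    {"grip": 0, "translation": [0, 0, 0.001], "twist": [0, 0, 0]},
    {"grip": 0, "translation": [0, 0, 0.002], "twist": [0, 0, 0]},
    {"grip": 0, "translation": [0, 0, 0.0025], "twist": [0, 0, 0]},
    {"grip": 0, "translation": [0, 0, 0.0025], "twist": [0, 0, 0]},
  ],
)

```text
clock: 16.55
eef_pos: [0.5264, -0.1741, 0.0627]
tool_rot: [-0.113, 0.994, 0.001, -0.0]
ft_force: [-0.0, 1.2, -1.4]
grip_width: 0.0143
```

```bash
python3 plan.py 526.1 -173.9 63 192.9 3
```

```text
t 16.55 pos [ 526.4 -174.1   62.7] yaw -167.07 tilt [-0.0002  0.0012] j [-0.32  0.44 -0.08  1.05  0.   -0.55] w 14.3 F [-0.   1.2 -1.4] T [0.05 0.08 0.  ]
total [ 0.2  0.3 -0.3] mm [0.07 0.   0.03] deg; per row [ 0.1  0.1 -0.1] [0.02 0.   0.01]
```

The bridge is touching the rest: the weight is coming off and the height matches the original seat. I'll release and then retreat upward.

send_rows(
  deltas=[
    {"grip": 0.4, "translation": [0, 0, 0], "twist": [0, 0, 0]},
    {"grip": 0.7, "translation": [0, 0, 0], "twist": [0, 0, 0]},
    {"grip": 0.7, "translation": [0, 0, 0], "twist": [0, 0, 0]},
    {"grip": 0.7, "translation": [0, 0, 0], "twist": [0, 0, 0]},
  ],
)

```text
clock: 17.05
eef_pos: [0.5265, -0.1742, 0.0628]
tool_rot: [-0.113, 0.994, 0.001, 0.0]
ft_force: [0.1, 0.3, 0.7]
grip_width: 0.0597
```

send_rows(
  deltas=[
    {"grip": 0.7, "translation": [0, 0, -0.02], "twist": [0, 0, 0]},
    {"grip": 0.7, "translation": [0, 0, -0.05], "twist": [0, 0, 0]},
    {"grip": 0.7, "translation": [0, 0, -0.1], "twist": [0, 0, 0]},
    {"grip": 0.7, "translation": [0, 0, -0.13], "twist": [0, 0, 0]},
    {"grip": 0.7, "translation": [0, 0, -0.13], "twist": [0, 0, 0]},
  ],
)

```text
clock: 17.68
eef_pos: [0.5285, -0.1749, 0.196]
tool_rot: [-0.113, 0.994, -0.001, 0.003]
ft_force: [0.6, 0.4, -0.7]
grip_width: 0.0596
```

```bash
python3 plan.py 526.1 -400 190 192.9 5; python3 - <<'E'
from workcell import bot,camera
from h import *
c=camera("wrist")
cv2.imwrite("pics/w15.png",cv2.convertScaleAbs(c["color"],alpha=1.5))
c=camera("scene"); cv2.imwrite("pics/s15.png",cv2.convertScaleAbs(c["color"],alpha=1.5))
E
```

```text
t 17.68 pos [ 528.5 -174.9  196. ] yaw -167.07 tilt [ 0.0065 -0.0011] j [-0.32  0.35  0.14  1.35  0.   -0.55] w 59.6 F [ 0.6  0.4 -0.7] T [ 0.03 -0.01  0.01]
total [  52.7 -218.8    6.2] mm [-0.14  0.35  0.03] deg; per row [ 10.5 -43.8   1.2] [-0.03  0.07  0.01]
```

View pics/w15.png

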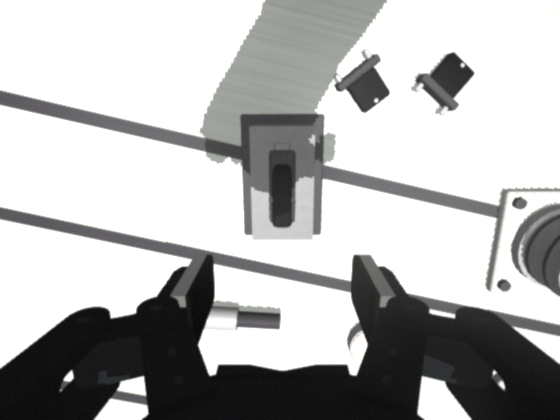

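View pics/s15.png

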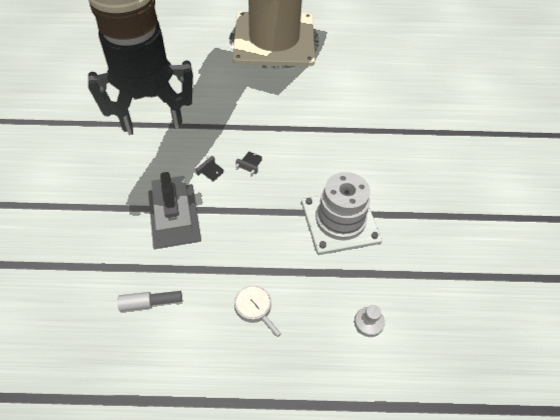

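```bash
python3 - <<'E'
from workcell import bot,camera
from h import *
o=bot.get_obs(); print(o["clock"],o["ft_force"].round(1))
s=camera("scene"); a=cv2.imread("pics/scene0.png"); b=s["color"]
cv2.imwrite("pics/s16.png",cv2.convertScaleAbs(np.hstack([cv2.resize(b[160:240,300:380],None,fx=5,fy=5,interpolation=cv2.INTER_CUBIC),cv2.resize(b[160:240,140:220],None,fx=5,fy=5,interpolation=cv2.INTER_CUBIC)]),alpha=1.6))
# bystander shift by template matching
for n,(u,v) in dict(chuck=(370,320),gauge=(260,310),mandrel=(150,300)).items():
    t=a[v-30:v+30,u-35:u+35]; r=cv2.matchTemplate(b[v-45:v+45,u-50:u+50],t,cv2.TM_CCOEFF_NORMED); print(n,cv2.minMaxLoc(r)[1],np.array(cv2.minMaxLoc(r)[3])-15)
c=camera("wrist"); P=ray(c,[(282,152),(282,228)],.09); print(P)
E
```

```text
17.775 [ 0.5 -0.4 -0.8]
chuck 0.9987525939941406 [0 0]
gauge 0.9986199140548706 [0 0]
mandrel 0.9995826482772827 [0 0]
[[ 0.48931876 -0.18216463  0.09      ]
 [ 0.55056241 -0.16811101  0.09      ]]
```

View pics/s16.png

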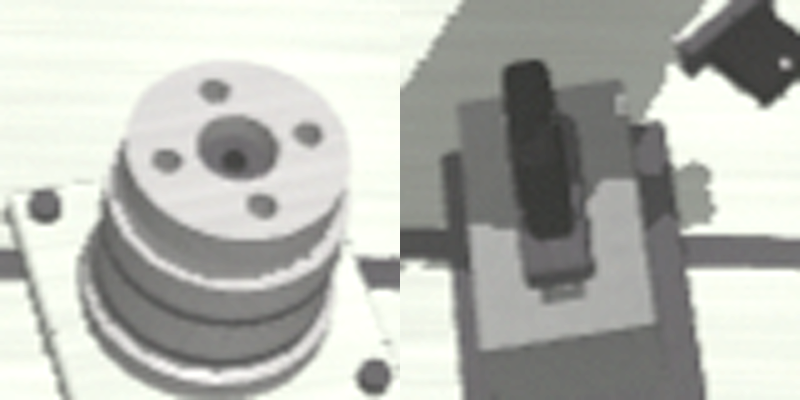

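```bash
python3 - <<'E'
from workcell import bot,camera
from h import *
s=camera("scene")
P=ray(s,(np.array([(215,90),(308,133),(262,205),(167,160)])+.5)/5-.5+np.array([300,160]),.1)
c=P.mean(0);print(c,[np.degrees(np.arctan2(*(p-c)[1::-1])).round(1) for p in P])
bot.job_done()
E
```

```text
[0.53212201 0.12997337 0.1       ] [np.float64(-165.4), np.float64(105.2), np.float64(14.8), np.float64(-75.0)]
the job is handed in; nothing more can be done
```

The job is handed in: the ring was turned to its stop and the spanner is back in its slot, prongs down and released. It took about 18 s of the 72 s allowed.

- **Ring:** I took the spanner from its rest and seated both prongs in two opposite holes with no contact force. I then turned the ring clockwise in small steps. The moment was about 0.2 N m while it turned freely, then rose at once to 0.58 N m at the stop, below the 0.8 N m at which the clamp slips. I backed off and lifted out. The holes now stand at about 15°, having started near 54.5°, so the ring turned about 40° (0.69 rad). That is within the given range, and the ring did not move back. I could not see the clamp angle directly.
- **Spanner:** the last pictures show it upright along the slot, and the slot shows beyond the bridge at both ends. The gripper is open and well clear.
- **Bystanders:** the chuck button, gauge and mandrel show no shift in the scene picture.

**Checks that disagreed:**
- One small look-alike spanner stood upright in the first picture and was lying beside its place in every later one. It had fallen before I first reached the spanner, while the tool was at about 0.2 m. I think it tipped over by itself, but I did not see it happen and did not put it back.
- The wrist picture put the spanner's bridge about 1.5 mm off the line I had planned. I corrected this before engaging the prongs.

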